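# Unlock a reference slide and present its label to the code reader

## Task

Turn the keeper on the rack about a quarter turn so that its wing no longer covers the slide, lift the slide out, and find its labelled face by the notched corner (slide upright with the notch at top left, the label faces you). Present it, notched edge still uppermost, leaning back so that the label looks up squarely into the code reader's window, label centred about 17 cm straight in front of it. Finish while still holding it there; do not touch the reader, and leave the cutters, jar and small tape roll where they are.

Things in the scene. Friction and masses are not known exactly. Their poses are not given: they have to be found in the camera images.
- slide: Flat grey slide 100 (x) x 8 (y) x 60 (z) mm, about 60 g, upright in the slot: lower 20 mm inside, top edge at height 76. Origin: middle of underside. z: to the edge with the notch; +x: to the frosted end, whose top corner is notched 14 x 14 mm; +y: out of the labelled face. Windows elsewhere. Grip across its 8 mm from above, mid-length; pulls straight up once the keeper is off.
- label (a point): Middle of the paper label (28 x 30 mm) on the slide's +y face: x 30, y 4, z 23 mm in the slide's frame.
- slide_rack: Fixed wooden block 190 (x) x 70 (y) x 36 (z) mm, any yaw; origin: middle of underside. Slot 106 x 11 mm along x, 20 deep (floor at height 16 mm), holds the slide. On its centre line, 70 mm from the middle at each end, a post: one carries the keeper, the other is plain (30 mm above the block); which end varies.
- keeper (a joint): Flat steel bar with two equal wings, 90 x 16 x 6 mm, turning on the taller post; underside at height 78 mm, 2 mm over the slide. 0 = along the rack's x (a wing covers the slide's end), positive = anticlockwise from above, rad. Turns either way to stops at +-1.75; starts within 0.15 of 0. Light friction (0.04 N m); stays where left.
- keeper_grip (a point): On the keeper's axis at height 98 mm, in the black grip on top of it: a block 40 mm long (along the bar) x 13 mm wide, height 84 to 111 mm, turning with the bar. Pinch it across its 13 mm from above.
- code_reader: Fixed stand of the code reader: base 80 x 80 x 10 mm, post 20 mm square to height 300 mm standing 20 mm behind the origin, black head in front of the post. Origin: on the bench; own -x is its front, where the head looks.
- reader_head: Black head 44 x 50 x 48 mm of the reader, fixed. Origin: middle of its window, at height 260 mm, 50 mm in front of the stand's origin. z: line of sight out of the window, 40 degrees down to the front; x: 50 degrees up to the front; y level. The label belongs at z = 170 mm on this line (height 151 mm).
- cutters_0: Bystander: cutters with blue grips, 120 x 35 x 12 mm, lying on the bench. Origin: middle of the underside.
- screw_jar: Bystander: jar with a black lid, 62 mm wide, 70 mm high. Origin: middle of the underside.
- small_tape: Bystander: small dark roll of tape lying flat, 53 mm wide, 19 mm high. Origin: middle of the underside.
There are look-alikes about, which are no part of the job. There is more than one size of the slide_rack; the one meant has the size given above. There is more than one size of the slide; the job needs the larger.

How it is judged (in metres and radians):
On the way, in this order (a step that is already met when the one before it is completed fails the run):
1. the keeper is turned about a quarter turn (at least 1.15 rad), off the slide ((value of joint keeper above 1.15 rad or value of joint keeper below -1.15 rad)), for 0.2 s.
2. the slide is held in the gripper, clear above the rack (height (world z) of slide above 0.06 m and contact force between the fingers and slide above 0.5 N and contact force between slide and slide_rack below 0.2 N), for 0.2 s.
At the end, for the whole second after the job is handed in: The gripper holds the slide still, clear of rack and reader; label centre within 22 mm of the line of sight each way and 135 to 205 mm from the window; label faces the window and the notched edge is uppermost, both within 20 degrees; keeper still turned at least 1.1 rad (x of label in the frame of reader_head between -0.022 and 0.022 m and y of label in the frame of reader_head between -0.022 and 0.022 m and z of label in the frame of reader_head between 0.135 and 0.205 m and angle between the y axis of slide and the z axis of reader_head, either way round below 0.35 rad and angle between slide's own y axis and vertical below 1.3 rad and angle between the z axis of slide and the x axis of reader_head, either way round below 0.35 rad and angle between slide's own z axis and vertical below 1.3 rad and height (world z) of slide above 0.09 m and contact force between the fingers and slide above 0.5 N and contact force between slide and slide_rack below 0.2 N and contact force between slide and code_reader below 0.2 N and linear speed of slide below 0.02 m/s and (value of joint keeper above 1.1 rad or value of joint keeper below -1.1 rad)); the arm keeps its last pose, push and grip.
It fails at once if the code reader is touched (over 2 N) (contact force between code_reader and anything else above 2 N).
It fails at once if the cutters are moved over 30 mm (distance of cutters_0 from where it was at the start of the episode above 0.03 m).
It fails at once if the screw jar is moved over 30 mm (distance of screw_jar from where it was at the start of the episode above 0.03 m).
It fails at once if the tape roll is moved over 30 mm (distance of small_tape from where it was at the start of the episode above 0.03 m).
It also fails if it takes over 67 s, if anything falls off the work surface, if the arm or the gripper's body presses on something with over 40 N, if the wrist force passes 120 N, or if a joint passes its speed limit or range.

## Robot

A 6-joint arm with a two-finger parallel gripper is mounted at the origin on the work surface; the furniture and walls round the work are solid. World frame = base frame: x ahead of the robot, y to its left, z up, the work surface at z = 0. Lengths are in mm, angles in rad, forces in N, time in s.
With the tool pointing down it reaches from about 400 to 925 mm from the base axis. Payload 12.5 kg.
Tool frame: the origin (TCP) lies midway between the tips of the shut fingers; the grasp point (between the pads) lies 19 mm behind it (env.pinch_z is the z of the grasp point in the tool frame, in mm); z points along the fingers, y is the line along which they close (so a half turn about z gives the same grasp; the last joint's range is limited). The gripper opens to 95 mm and grips with 3 to 60 N. Pads are 20 mm wide; open, the fingers measure 119 mm over their backs; the gripper's body (75 mm by 180 mm) begins 59 mm behind the grasp point.
Start: joints at [1.171, 0.491, 1.559, -0, 1.092, -0.106], TCP at [180.978, 598.242, 214.661] pointing down, gripper open.
Joint ranges: [-3.1, 3.1], [-0.84, 2.19], [0.05, 2.79], [-1.13, 4.28], [0.06, 2.93], [-2.69, 2.69]. Speed limits (rad/s): [2.22, 2.22, 2.79, 3.14, 3.14, 3.14].

## Interface

Orientations are given as [roll, pitch, yaw] about the fixed x, y, z axes, in that order (R = Rz(yaw) Ry(pitch) Rx(roll)).
In Python, from cell import env, eyes gives the robot as it stands.
- The arm moves only by the shell command python3 -m inch 'ROWS'. ROWS is JSON, a list of rows, each a list of 3 entries, a list of its own where there are three numbers: the shift along the tool's x, y, z in units of 60 mm (1.0 is 60 mm), then the turn about the tool's z in units of 5 degrees (1.0 is 5 degrees), then the closure, from -1 (fully open) to 1 (shut). In form: [[[tx, ty, tz], turn, claw], ...]. A call has exactly 10 rows; each row shifts and turns the commanded pose from where the row before left it, along the tool's axes as they then stand; what a row does not reach is not made up. A row lasts 1/8 s, in which the tool goes at most 62.5 mm and 10.7 degrees, less where a joint would pass 70% of its speed; a pose out of reach is approached as far as the arm can. A call is refused whole if a number of a shift passes 1 or a number of a turn 1, either way. A call with a gripper value outside its range is refused whole. The fingers move at their own pace and stop on an object; the grip force is fixed at half the most. Time passes only in rows, so rows that do not move let the fingers close, or fill a call up. It gives the time, the measured TCP pose, the force, the opening and the grip force at its end, in the units of the state.
- env.state(): the state, without advancing time (a new reading comes with each control period).
- eyes.read_camera(name): name is "side" or "top" or "wrist"; returns a dict with "pixels" (400x640x3 uint8, red, green, blue), "fx", "fy", "cx", "cy" (pixels), "extrinsics" (4x4, takes a point from world to camera coordinates). Camera axes: x right, y down, z forward; pixel columns grow to the right and rows downward; lengths in mm; the calibration is good to about 2 mm. A picture is of the moment at which its call begins. There is no depth.
- env.job_done(): hands the job in; it is judged then, once.
Trained networks look in a picture, given as the dict that the camera call returned (one of the last four; its "shot" number tells which), for a name from the list of things; names that differ only in an ending like _2 or _b are one class to them, and where a whole thing is asked for, a point or a joint stands for the part that bears it (a point fixed in the world has none). Each returns a list of dicts, best first, with "score" (0 to 1); they miss things now and then, are a little off and sometimes report something else, mostly with a low value. They report only what shows in the picture. A call takes as long as a camera call. They do not tell look-alikes from the thing itself.
- eyes.boxes_of(name, picture): "centre" ([row, column] in pixels, amid what is visible of it).
- eyes.cut_out(name, picture): "mask" (400x640 bool, what is visible of it) and "centre" ([row, column] in pixels, amid what is visible of it).
- eyes.spot_point(name, picture): "centre" ([row, column] in pixels: a listed point, or the origin of a listed thing).
The state is a dict: "t": time; "joints": joint angles; "qvel": joint speeds; "tau": joint torques, N m; "eef_pos": TCP position; "tcp_rot": TCP orientation; "ft_force": force on the tool from outside, world axes, zero at the start; "moment": the same for the moment, N m; "opening": opening from 0.0 (shut) to 1.0 (fully open); "grip_force": force on a finger pad.
Only numpy, scipy, OpenCV 4.12 (cv2) and the standard library are available. Lean on these libraries where they do the work, as an engineer would, in place of code of your own. Each camera call takes 0.05 s, during which the arm holds its last target. There are 200 camera calls.

## Working session

There is one attempt and no reset: what is moved stays moved. The work goes in short steps, Python scripts to look and compute and a shell command to move; the robot and the scene stay as the last step left them, time stands still between calls to the robot, and variables do not carry over. Pictures are saved under pics/ and viewed, at most 10 in all, crops included, and the job is handed in when it is done.

```bash
mkdir -p pics; ls; cat > h.py <<'E'
import numpy as np, cv2
from cell import env, eyes
def shot(n,save=None):
    p=eyes.read_camera(n)
    if save: cv2.imwrite(f'pics/{save}.png',p['pixels'][:,:,::-1])
    return p
def ray(p,rc):
    E=np.array(p['extrinsics']);R,t=E[:3,:3],E[:3,3]
    d=R.T@np.array([(rc[1]-p['cx'])/p['fx'],(rc[0]-p['cy'])/p['fy'],1]);return -R.T@t,d/np.linalg.norm(d)
def atz(p,rc,z):
    o,d=ray(p,rc);return o+d*(z-o[2])/d[2]
def tri(*prs):
    A=np.zeros((3,3));b=np.zeros(3);L=[]
    for p,rc in prs:
        o,d=ray(p,rc);M=np.eye(3)-np.outer(d,d);A+=M;b+=M@o;L.append((o,M))
    x=np.linalg.solve(A,b);return x,[round(float(np.linalg.norm(M@(x-o))),1) for o,M in L]
def proj(p,X):
    E=np.array(p['extrinsics']);c=E[:3,:3]@X+E[:3,3]
    return np.array([p['fy']*c[1]/c[2]+p['cy'],p['fx']*c[0]/c[2]+p['cx']])
E
python3 - <<'E'
from h import *
import cv2
np.set_printoptions(precision=1,suppress=True)
P={n:shot(n,n+'0') for n in('top','side','wrist')}
for n,p in P.items():
    o,d=ray(p,(200,320));print(n,p['fx'],o,d)
    for k in('slide','slide_rack','code_reader','cutters_0','screw_jar','small_tape'):
        print(' ',k,[(round(r['score'],2),np.round(r['centre'])) for r in eyes.boxes_of(k,p)][:4])
    for k in('keeper_grip','reader_head','label','slide_rack','slide','code_reader'):
        print('  pt',k,[(round(r['score'],2),np.round(r['centre'],1)) for r in eyes.spot_point(k,p)][:4])
print(env.state()['t'],env.pinch_z)
E
```

```text
pics
top 486.2442104080714 [ 347.3  112.5 1524.9] [ 0.2 -0.  -1. ]
  slide [(0.57, array([269., 249.])), (0.45, array([232., 267.]))]
  slide_rack [(0.89, array([188., 318.])), (0.59, array([234., 268.])), (0.51, array([249., 378.]))]
  code_reader []
  cutters_0 [(0.42, array([248., 367.]))]
  screw_jar [(0.88, array([168., 272.]))]
  small_tape [(0.45, array([256., 343.]))]
  pt keeper_grip [(0.55, array([225.3, 243.2]))]
  pt reader_head [(0.39, array([255.5, 342. ]))]
  pt label [(0.61, array([230., 278.])), (0.6, array([259. , 251.1]))]
  pt slide_rack [(0.96, array([186.4, 318.9])), (0.93, array([231. , 266.4])), (0.55, array([255.6, 341.6]))]
  pt slide [(0.42, array([270.4, 244.9])), (0.41, array([231.4, 262.4]))]
  pt code_reader [(0.68, array([155.2, 356.3]))]
side 479.17353328578935 [309.8 909.1 961.5] [ 0.2 -0.7 -0.7]
  slide [(0.74, array([280., 336.])), (0.63, array([319., 372.]))]
  slide_rack [(0.69, array([237., 296.])), (0.59, array([292., 333.]))]
  code_reader [(0.69, array([300., 322.])), (0.58, array([150., 265.]))]
  cutters_0 [(0.35, array([150., 265.]))]
  screw_jar [(0.63, array([265., 263.])), (0.26, array([207., 380.]))]
  small_tape [(0.75, array([230., 379.]))]
  pt keeper_grip [(0.58, array([297.7, 325.9]))]
  pt reader_head [(0.6, array([131.2, 280.6]))]
  pt label [(0.46, array([312. , 370.2]))]
  pt slide_rack [(0.88, array([243.6, 298.4])), (0.83, array([294.2, 335.4]))]
  pt slide [(0.73, array([324. , 371.5])), (0.46, array([291.7, 336.3])), (0.46, array([236.6, 379.9]))]
  pt code_reader [(0.83, array([202.6, 270.7]))]
wrist 310.5787224356613 [113.2 618.7 383.9] [ 0.3 -0.1 -1. ]
  slide []
  slide_rack []
  code_reader []
  cutters_0 []
  screw_jar []
  small_tape []
  pt keeper_grip []
  pt reader_head []
  pt label []
  pt slide_rack []
  pt slide []
  pt code_reader []
1.95 -18.8
```

```bash
python3 - <<'E'
import cv2
a=cv2.imread('pics/top0.png')[100:340,180:460];b=cv2.imread('pics/side0.png')[60:360,190:470]
a=cv2.resize(a,(400,343),interpolation=3)
a=cv2.resize(cv2.imread('pics/top0.png')[120:300,200:420],(800,655));cv2.imwrite('pics/a.png',a[:600])
b=cv2.resize(b,(560,600));cv2.imwrite('pics/b.png',b)
E
```

```text
(no output)
```

View pics/a.png

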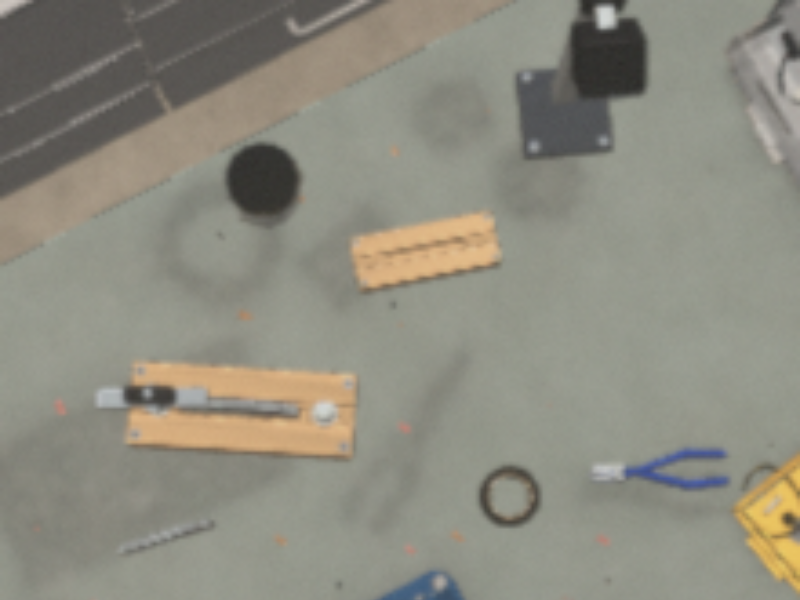

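View pics/b.png

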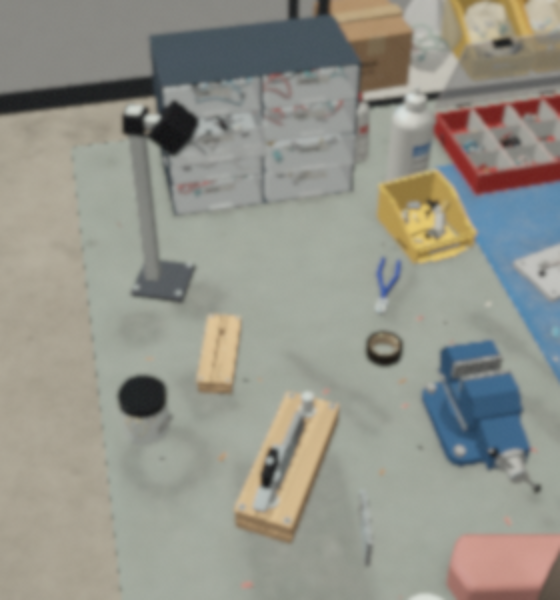

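Top view: the large rack (keeper over its left end, plain post at right), the small rack, the reader at top right, jar, tape and cutters. The side view agrees. Now positions.

```bash
cat > m.py <<'E'
from h import *
np.set_printoptions(precision=1,suppress=True)
P={n:shot(n) for n in('top','side')}
t,s=P['top'],P['side']
def rc(u,v):  # crop a.png px -> image
    return (120+v*180/655, 200+u*220/800)
def rb(u,v): return (60+v/2,190+u/2)
print('top image right,down:',np.array(t['extrinsics'])[:3,:3])
print('grip tri',tri((t,rc(150,395)),(s,rb(269,467))), tri((t,(225.3,243.2)),(s,(297.7,325.9))))
c=[atz(t,rc(*q),36) for q in((137,362),(356,375),(352,457),(127,444))];print('rack corners',c,np.mean(c,0),'len',np.linalg.norm(c[0]-c[1]),np.linalg.norm(c[1]-c[2]))
d=(c[1]-c[0]+c[2]-c[3]);print('yaw +',np.degrees(np.arctan2(d[1],d[0])))
print('plain post',atz(t,rc(325,412),66))
print('keeper ends',atz(t,rc(96,398),84),atz(t,rc(208,397),84))
print('head tri',tri((t,(155.2,356.3)),(s,(202.6,270.7))))
c=[atz(t,rc(*q),10) for q in((517,72),(526,158),(612,150))];print('base',c)
e=c[0]-c[1];print('base edge dir',np.degrees(np.arctan2(e[1],e[0])),np.linalg.norm(e),'ctr',(c[0]+c[2])/2)
print('jar',atz(t,rc(263,180),70),'tape',atz(t,rc(510,495),19),'cutters',atz(t,rc(660,470),10))
for k in('reader_head','code_reader'):
  for n,p in P.items(): print(k,n,[(round(r['score'],2),np.round(r['centre'],1)) for r in eyes.spot_point(k,p)])
s_=env.state();print(s_['eef_pos'],s_['tcp_rot'])
E
python3 m.py
```

```text
top image right,down: [[ 0.  -1.   0. ]
 [-1.  -0.  -0.2]
 [ 0.2 -0.  -1. ]]
grip tri (array([508. , 298. ,  91.5]), [1.8, 1.8]) (array([513.2, 294.2,  71.5]), [5.2, 5.2])
rack corners [array([540. , 317.3,  36. ]), array([534.4, 131.9,  36. ]), array([465., 133.,  36.]), array([470.5, 321.9,  36. ])] [502.5 226.   36. ] len 185.44855494922808 69.41771130894358
yaw + -91.70074559576597
plain post [499.1 156.1  66. ]
keeper ends [503.3 342.4  84. ] [506.8 251.4  84. ]
head tri (array([781.7, -49.7, -20.3]), [10.0, 10.0])
base [array([813.3,  -2.2,  10. ]), array([734.8, -11.5,  10. ]), array([744.6, -87.6,  10. ])]
base edge dir 6.743349118637807 78.99981147269058 ctr [778.9 -44.9  10. ]
jar [693.1 215.1  70. ] tape [438.   -1.8  19. ] cutters [ 463.4 -131.    10. ]
reader_head top [(0.72, array([143.9, 366.3]))]
reader_head side [(0.98, array([129. , 283.9]))]
code_reader top [(0.59, array([153.2, 353.2])), (0.44, array([173.3, 273.8]))]
code_reader side [(0.83, array([205.4, 274. ]))]
[181.  598.2 214.6] [3.1 0.  2.8]
```

```bash
cat >> h.py <<'E'
from scipy.spatial.transform import Rotation as Ro
def plan(target,turn_deg,n):
    s=env.state();R=Ro.from_euler('xyz',s['tcp_rot']).as_matrix()
    S=sum(R@Ro.from_euler('z',k*turn_deg/n,degrees=True).as_matrix() for k in range(n))
    v=np.linalg.solve(S,np.array(target)-s['eef_pos'])
    print(n,'rows: shift',np.round(v/60,3),'turn',round(turn_deg/n/5,3))
def st():
    s=env.state();print('t',s['t'],'p',np.round(s['eef_pos'],1),'rot',np.round(s['tcp_rot'],3),'q',np.round(s['joints'],2),'F',np.round(s['ft_force'],1),'op',round(s['opening'],3),'gf',round(s['grip_force'],1))
E
python3 -m inch 2>&1 | tail -5
python3 - <<'E'
from h import *
st();plan([505,296,220],(2.848-1.57-.04)*57.3,20)
plan([505,296,220],0,10)
t=shot('top');s=shot('side')
a,b=[max(eyes.spot_point('reader_head',p),key=lambda r:r['score'])['centre'] for p in(t,s)]
x,e=tri((t,a),(s,b));print('head',x,e)
for y in(7,):
  f=-np.array([np.cos(np.radians(y)),np.sin(np.radians(y)),0]);w=np.array([779,-45,260])+50*f
  print('w',w,proj(t,w),a,proj(s,w),b)
E
```

```text
invalid input
t 2.25 p [181.  598.2 214.6] rot [3.142 0.    2.848] q [ 1.17  0.49  1.56 -0.    1.09 -0.11] F [-0.1 -0.3 -0.3] op 0.999 gf 0.0
20 rows: shift [-0.39   0.052 -0.004] turn 0.709
10 rows: shift [-0.663 -0.326 -0.009] turn 0.0
head [735.4631925  -55.69985051 248.70308478] [5.3, 5.3]
w [729.37269242 -51.09346717 260.        ] [143.10492037 367.16968997] [144.1, 368.7] [128.1049265  284.62551555] [129.9, 281.4]
```

```bash
R='[[-0.39,0.052,0],0.71,-1]'; python3 -m inch '[[[-0.39,0.052,0],0.71,-1],[[-0.39,0.052,0],0.71,-1],[[-0.39,0.052,0],0.71,-1],[[-0.39,0.052,0],0.71,-1],[[-0.39,0.052,0],0.71,-1],[[-0.39,0.052,0],0.71,-1],[[-0.39,0.052,0],0.71,-1],[[-0.39,0.052,0],0.71,-1],[[-0.39,0.052,0],0.71,-1],[[-0.39,0.052,0],0.71,-1]]' && python3 -m inch '[[[-0.39,0.052,0],0.71,-1],[[-0.39,0.052,0],0.71,-1],[[-0.39,0.052,0],0.71,-1],[[-0.39,0.052,0],0.71,-1],[[-0.39,0.052,0],0.71,-1],[[-0.39,0.052,0],0.71,-1],[[-0.39,0.052,0],0.71,-1],[[-0.39,0.052,0],0.71,-1],[[-0.39,0.052,0],0.71,-1],[[-0.39,0.052,0],0.71,-1]]'
python3 - <<'E'
from h import *
st()
w=shot('wrist','w1')
for k in('keeper_grip','label','slide_rack','slide'):
    print('  pt',k,[(round(r['score'],2),np.round(r['centre'],1)) for r in eyes.spot_point(k,w)][:4])
for z,k in((98,'keeper_grip'),(16,'slide')): 
    for r in eyes.spot_point(k,w)[:2]: print(k,atz(w,r['centre'],z))
E
```

```text
t: 3.7
eef_pos: [392.3, 498.2, 214.7]
tcp_rot: [3.142, -0.0, 2.224]
ft_force: [0.3, -0.1, 0.5]
opening: 0.999
grip_force: 0.0
t: 4.95
eef_pos: [505.3, 295.2, 214.7]
tcp_rot: [3.141, -0.0, 1.604]
ft_force: [0.2, -0.6, 0.1]
opening: 0.998
grip_force: 0.0
t 4.95 p [505.3 295.2 214.7] rot [ 3.141 -0.     1.604] q [0.42 0.43 1.66 0.   1.05 0.38] F [ 0.2 -0.6  0.1] op 0.998 gf 0.0
  pt keeper_grip [(0.92, array([190.1, 321.7]))]
  pt label [(0.91, array([201.2, 240.4])), (0.84, array([257.3, 317.8]))]
  pt slide_rack [(0.72, array([222.5, 316.1])), (0.71, array([328.2, 416.4]))]
  pt slide [(0.76, array([223.9, 319.1])), (0.71, array([175.5, 234.8]))]
keeper_grip [509.34630912 298.69618702  98.        ]
slide [508.8759003  235.31823895  16.        ]
slide [405.41618265 293.76280912  16.        ]
```

View pics/w1.png

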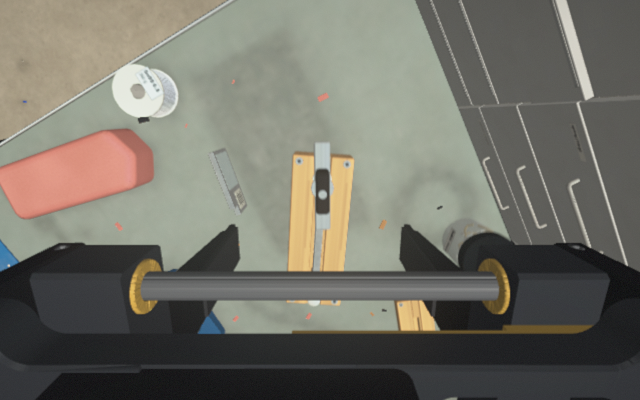

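Wrist view: keeper grip at about (190,322), bar parallel to the tool axis; slide below it, plain post at (303,315). Going down on the grip, closing.

```bash
python3 -m inch '[[[0.05,0.05,0.5],0,-1],[[0,0,0.5],0,-1],[[0,0,0.5],0,-1],[[0,0,0.4],0,-1],[[0,0,0.2],0,-1],[[0,0,0],0,1],[[0,0,0],0,1],[[0,0,0],0,1],[[0,0,0],0,1],[[0,0,0],0,1]]'
python3 - <<'E'
from h import *
st()
E
```

```text
t: 6.55
eef_pos: [507.8, 299.7, 88.9]
tcp_rot: [3.141, -0.0, 1.609]
ft_force: [0.1, 0.6, -0.2]
opening: 0.534
grip_force: 0.0
t 6.55 p [507.8 299.7  88.9] rot [ 3.141 -0.     1.609] q [0.42 0.59 1.77 0.   0.78 0.38] F [ 0.1  0.6 -0.2] op 0.534 gf 0.0
```

```bash
python3 -m inch '[[[0,0,0],0,1],[[0,0,0],0,1],[[0,0,0],0,1],[[0,0,0],0,1],[[0,0,0],0,1],[[0,0,0],0,1],[[0,0,0],-0.5,1],[[0,0,0],-1,1],[[0,0,0],-1,1],[[0,0,0],-1,1]]'
python3 -m inch '[[[0,0,0],-1,1],[[0,0,0],-1,1],[[0,0,0],-1,1],[[0,0,0],-1,1],[[0,0,0],-1,1],[[0,0,0],-1,1],[[0,0,0],-1,1],[[0,0,0],-1,1],[[0,0,0],-1,1],[[0,0,0],-1,1]]'
python3 -m inch '[[[0,0,0],-1,1],[[0,0,0],-1,1],[[0,0,0],-0.5,1],[[0,0,0],-0.5,1],[[0,0,0],0,1],[[0,0,0],0,1],[[0,0,0],0,1],[[0,0,0],0,-1],[[0,0,0],0,-1],[[0,0,0],0,-1]]'
```

```text
t: 7.8
eef_pos: [507.6, 299.7, 88.6]
tcp_rot: [-3.141, -0.0, 1.917]
ft_force: [-1.2, -0.4, 0.3]
opening: 0.132
grip_force: 30.0
t: 9.05
eef_pos: [507.4, 299.6, 88.6]
tcp_rot: [-3.141, -0.001, 2.79]
ft_force: [-2.0, -1.2, 1.5]
opening: 0.136
grip_force: 30.0
t: 10.3
eef_pos: [507.9, 299.9, 88.7]
tcp_rot: [3.141, 0.0, 3.048]
ft_force: [0.9, -1.0, -0.2]
opening: 0.394
grip_force: 0.0
```

```bash
python3 -m inch '[[[0,0,-0.1],0,-1],[[0,0,-0.3],0,-1],[[0,0,-0.5],0,-1],[[0,0,-0.5],0,-1],[[0,0,-0.5],1,-1],[[0,0,-0.5],1,-1],[[0,0,-0.5],1,-1],[[0,0,0],1,-1],[[0,0,0],1,-1],[[0,0,0],1,-1]]'
python3 - <<'E'
from h import *
st(); y=env.state()['tcp_rot'][2]; plan([504,265,255],np.degrees(y-1.541),12)
E
```

```text
t: 11.55
eef_pos: [507.7, 299.7, 263.2]
tcp_rot: [3.141, 0.0, 2.522]
ft_force: [-0.4, 0.1, 0.0]
opening: 1.003
grip_force: 0.0
t 11.55 p [507.7 299.7 263.2] rot [3.141 0.    2.522] q [ 0.42  0.4   1.59  0.    1.16 -0.53] F [-0.4  0.1  0. ] op 1.003 gf 0.0
12 rows: shift [-0.041 -0.029  0.011] turn 0.937
```

```bash
python3 -m inch '[[[-0.05,-0.035,0.01],1,-1],[[-0.05,-0.035,0.01],1,-1],[[-0.05,-0.035,0.01],1,-1],[[-0.05,-0.035,0.01],1,-1],[[-0.05,-0.035,0.01],1,-1],[[-0.05,-0.035,0.01],1,-1],[[-0.05,-0.035,0.01],1,-1],[[-0.05,-0.035,0.01],1,-1],[[-0.05,-0.035,0.01],1,-1],[[-0.05,-0.035,0.01],1,-1]]'
python3 - <<'E'
from h import *
st()
w=shot('wrist','w2');t=shot('top');s=shot('side')
for n,p in (('w',w),('t',t),('s',s)):
  for k in('label','slide','slide_rack','keeper_grip'):
    print(n,k,[(round(r['score'],2),np.round(r['centre'],1)) for r in eyes.spot_point(k,p)][:4])
for r in eyes.cut_out('slide',w)[:2]:
    print(r['score'],r['centre'],cv2.minAreaRect(np.argwhere(r['mask'])[:,::-1].astype(np.float32)))
cv2.imwrite('pics/w2c.png',cv2.resize(w['pixels'][100:300,220:420,::-1],(600,600),interpolation=cv2.INTER_CUBIC))
E
```

```text
t: 12.8
eef_pos: [505.9, 264.2, 257.1]
tcp_rot: [3.141, -0.0, 1.649]
ft_force: [0.6, -0.7, 0.5]
opening: 0.997
grip_force: 0.0
t 12.8 p [505.9 264.2 257.1] rot [ 3.141 -0.     1.649] q [0.37 0.37 1.64 0.   1.13 0.29] F [ 0.6 -0.7  0.5] op 0.997 gf 0.0
w label [(0.7, array([220.5, 317.8])), (0.69, array([164.8, 247. ]))]
w slide [(0.67, array([142.3, 240.2])), (0.62, array([192.8, 318.6]))]
w slide_rack [(0.85, array([293.7, 402.9])), (0.76, array([192.1, 316. ])), (0.52, array([220.4, 321.1]))]
w keeper_grip [(0.65, array([150.7, 324. ]))]
t label [(0.56, array([229.8, 276.4]))]
t slide [(0.45, array([232. , 265.8]))]
t slide_rack [(0.88, array([230.9, 264.6])), (0.75, array([190.1, 318.4]))]
t keeper_grip [(0.65, array([151.5, 353.3]))]
s label [(0.72, array([312. , 370.6])), (0.52, array([275.2, 337.3]))]
s slide [(0.73, array([292.9, 333.7])), (0.73, array([204.2, 383.3])), (0.6, array([323.3, 373.1]))]
s slide_rack [(0.7, array([238.5, 298.5])), (0.57, array([292.7, 331.4]))]
s keeper_grip [(0.76, array([295.4, 324.4]))]
0.89 [140.6, 237.8] ((236.80003356933594, 146.40000915527344), (64.51045989990234, 14.546475410461426), 71.56504821777344)
0.69 [199.7, 316.0] ((317.25909423828125, 201.08758544921875), (7.488775253295898, 80.73358154296875), 6.581944942474365)
```

View pics/w2c.png

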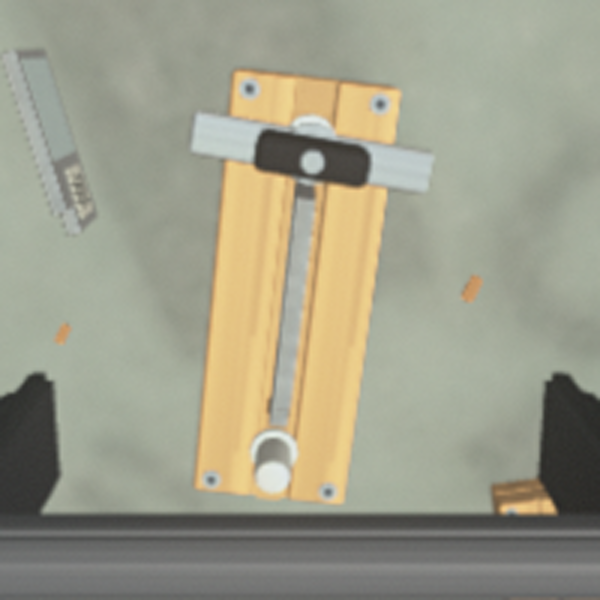

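The keeper is now across the rack, well clear. Slide from crop (305,185) to (280,425); the notch end is not certain, so I look from one side and lower.

```bash
python3 -m inch '[[[0,-0.4,0.3],1,-1],[[0,-0.4,0.3],0.24,-1],[[0,-0.4,0.3],0,-1],[[0,-0.4,0.3],0,-1],[[0,-0.4,0.3],0,-1],[[0,-0.4,0],0,-1],[[0,0,0],0,-1],[[0,0,0],0,-1],[[0,0,0],0,-1],[[0,0,0],0,-1]]'
python3 - <<'E'
from h import *
st()
w=shot('wrist','w3')
for k in('label','slide'):
    print(k,[(round(r['score'],2),np.round(r['centre'],1)) for r in eyes.spot_point(k,w)][:4])
a=proj(w,np.array([504,226,60]));print(a)
r,c=a.astype(int)
I=w['pixels'][max(r-75,0):r+75,max(c-90,0):c+90,::-1];cv2.imwrite('pics/w3c.png',cv2.resize(I,None,fx=4,fy=4,interpolation=cv2.INTER_CUBIC));print(r,c,I.shape)
E
```

```text
t: 14.85
eef_pos: [362.6, 265.0, 166.6]
tcp_rot: [3.141, -0.0, 1.544]
ft_force: [0.3, -0.1, 0.9]
opening: 1.004
grip_force: 0.0
t 14.85 p [362.6 265.  166.6] rot [ 3.141 -0.     1.544] q [0.48 0.31 2.03 0.   0.8  0.51] F [ 0.3 -0.1  0.9] op 1.004 gf 0.0
label [(0.61, array([244.6, 463.1])), (0.55, array([185.2, 364. ]))]
slide [(0.67, array([159.4, 350.9])), (0.66, array([211.8, 451.6]))]
[231.97255787 467.44493785]
231 467 (150, 180, 3)
```

View pics/w3c.png

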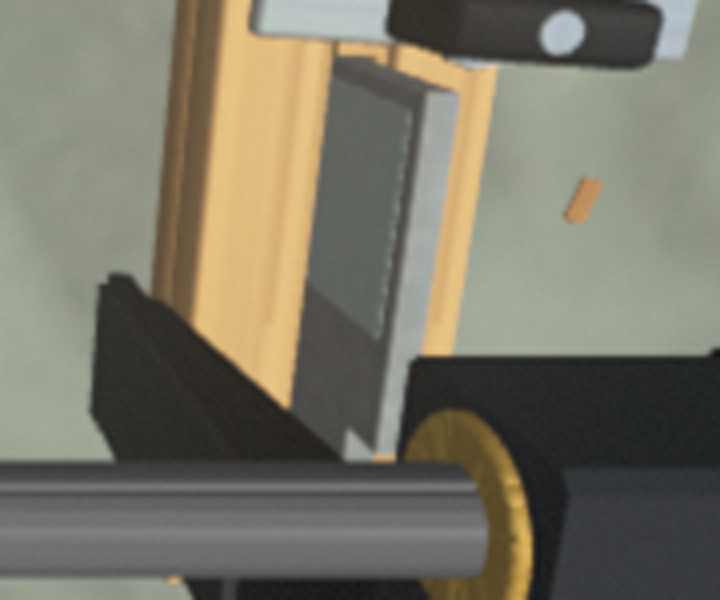

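Near (keeper) end has a full corner; the notch is at the far (−y) end and this −x face carries no label. So slide +x = world −y and the label looks to world +x, as needed for the reader. Now measure the slide's top edge.

```bash
cat > e.py <<'E'
from h import *
st()
w=shot('wrist','w4')
for r in eyes.cut_out('slide',w)[:2]:
    m=r['mask'];rows=np.where(m.any(1))[0];print(r['score'],r['centre'],rows.min(),rows.max(),m.sum())
    for q in np.linspace(rows.min()+2,rows.max()-2,5).astype(int):
        c=np.where(m[q])[0];print(' ',q,c.min(),c.max(),'z76:',atz(w,(q,c.min()),76).round(1),atz(w,(q,c.max()),76).round(1))
a=proj(w,np.array([504,226,60]));r,c=a.astype(int);r0,c0=max(r-75,0),max(c-75,0);print(r0,c0)
cv2.imwrite('pics/w4c.png',cv2.resize(w['pixels'][r0:r0+150,c0:c0+150,::-1],None,fx=4,fy=4,interpolation=cv2.INTER_CUBIC))
E
python3 -m inch '[[[0,0.4,0],0,-1],[[0,0.4,0],0,-1],[[0,0.4,0],0,-1],[[0,0.4,0],0,-1],[[0,0.4,0],0,-1],[[0,0.4,0],0,-1],[[0,0,0],0,-1],[[0,0,0],0,-1],[[0,0,0],0,-1],[[0,0,0],0,-1]]'
python3 e.py
```

```text
t: 16.25
eef_pos: [505.6, 261.3, 166.8]
tcp_rot: [3.141, -0.0, 1.544]
ft_force: [-0.5, 0.1, 0.0]
opening: 0.999
grip_force: 0.0
t 16.25 p [505.6 261.3 166.8] rot [ 3.141 -0.     1.544] q [0.36 0.47 1.75 0.   0.92 0.39] F [-0.5  0.1  0. ] op 0.999 gf 0.0
0.63 [159.6, 211.9] 127 202 1816
  129 185 207 z76: [399.2 325.5  76. ] [417.2 325.   76. ]
  146 191 216 z76: [402.2 311.6  76. ] [423.  311.1  76. ]
  164 199 223 z76: [407.  296.5  76. ] [427.2 295.9  76. ]
  182 208 232 z76: [412.7 280.8  76. ] [433.2 280.2  76. ]
  200 222 230 z76: [422.9 264.5  76. ] [429.9 264.3  76. ]
0.57 [218.6, 318.8] 172 272 984
  174 316 324 z76: [505.4 285.1  76. ] [512.2 285.   76. ]
  198 316 325 z76: [504.7 264.   76. ] [512.5 263.8  76. ]
  222 315 325 z76: [503.2 242.   76. ] [512.  241.8  76. ]
  246 316 324 z76: [503.3 219.   76. ] [510.6 218.8  76. ]
  270 316 324 z76: [502.6 195.   76. ] [510.  194.8  76. ]
157 241
```

View pics/w4c.png

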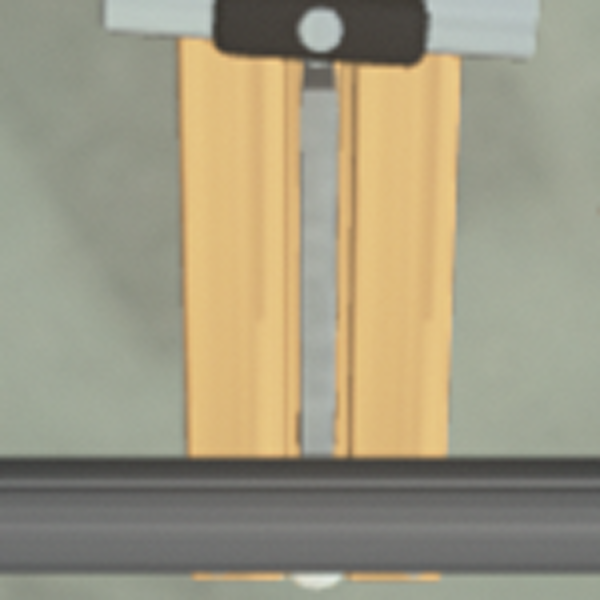

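Top edge: x≈507 at y≈229, yaw as the tool's; the dark piece at the keeper end is the plain end face. Grasp at mid-length.

```bash
python3 -m inch '[[[-0.27,0.022,0.4],0,-1],[[-0.27,0.022,0.4],0,-1],[[0,0,0.5],0,-1],[[0,0,0.4],0,-1],[[0,0,0.2],0,-1],[[0,0,0.13],0,-1],[[0,0,0],0,1],[[0,0,0],0,1],[[0,0,0],0,1],[[0,0,0],0,1]]' && python3 -m inch '[[[0,0,0],0,1],[[0,0,0],0,1],[[0,0,0],0,1],[[0,0,0],0,1],[[0,0,0],0,1],[[0,0,0],0,1],[[0,0,0],0,1],[[0,0,0],0,1],[[0,0,0],0,1],[[0,0,0],0,1]]'
```

```text
t: 17.6
eef_pos: [508.0, 228.8, 45.2]
tcp_rot: [3.141, -0.0, 1.544]
ft_force: [-1.0, 0.4, 0.4]
opening: 0.639
grip_force: 0.0
t: 18.85
eef_pos: [506.9, 228.7, 44.6]
tcp_rot: [-3.14, 0.0, 1.544]
ft_force: [-4.8, 1.6, 1.5]
opening: 0.081
grip_force: 30.0
```

```bash
python3 -m inch '[[[0,0,-0.1],0,1],[[0,0,-0.2],0,1],[[0,0,-0.3],0,1],[[0,0,-0.4],0,1],[[0,0,-0.5],0,1],[[0,0,-0.7],0,1],[[0,0,-0.8],0,1],[[0,0,-0.9],0,1],[[0,0,-0.9],0,1],[[0,0,-0.9],0,1]]'
python3 - <<'E'
from h import *
st()
E
```

```text
t: 20.1
eef_pos: [507.8, 228.5, 390.3]
tcp_rot: [3.138, -0.001, 1.544]
ft_force: [0.3, -0.2, -1.4]
opening: 0.081
grip_force: 30.0
t 20.1 p [507.8 228.5 390.3] rot [ 3.138e+00 -1.000e-03  1.544e+00] q [ 0.3   0.26  1.45 -0.    1.42  0.33] F [ 0.3 -0.2 -1.4] op 0.081 gf 30.0
```

```bash
python3 -m inch '[[[-0.5,0,-0.8],0,1],[[-0.5,0,-0.8],0,1],[[-0.5,0,-0.8],0,1],[[-0.5,0,-0.8],0,1],[[-0.5,0,-0.8],0,1],[[0,0,-0.8],0,1],[[0,0,-0.8],0,1],[[0,0,-0.8],0,1],[[0,0,-0.8],0,1],[[0,0,-0.8],0,1]]'
python3 - <<'E'
from h import *
st()
E
```

```text
t: 21.35
eef_pos: [393.8, 59.1, 822.7]
tcp_rot: [-2.951, -0.003, 1.544]
ft_force: [-0.5, -1.4, -1.0]
opening: 0.082
grip_force: 30.0
t 21.35 p [393.8  59.1 822.7] rot [-2.951 -0.003  1.544] q [-0.02  0.4   0.05  0.02  2.89  0.02] F [-0.5 -1.4 -1. ] op 0.082 gf 30.0
```

Overreach does tip the tool (11° here, but inward); pushing outwards at the limit should tip it outward. First check what stands out there.

```bash
python3 - <<'E'
from h import *
t=shot('top');s=shot('side')
a=np.vstack([t['pixels'],s['pixels']])[:,:,::-1]
cv2.imwrite('pics/c.png',cv2.resize(a,(480,600),interpolation=cv2.INTER_AREA))
for X in([950,60,0],[950,60,500],[1100,130,300],[1000,130,500]): print(X,'top',proj(t,np.array(X)).round(),'side',proj(s,np.array(X)).round())
E
```

```text
[950, 60, 0] top [100. 324.] side [211. 206.]
[950, 60, 500] top [ 19. 333.] side [ 48. 167.]
[1100, 130, 300] top [  7. 304.] side [129. 117.]
[1000, 130, 500] top [ -3. 303.] side [ 59. 129.]
```

View pics/c.png

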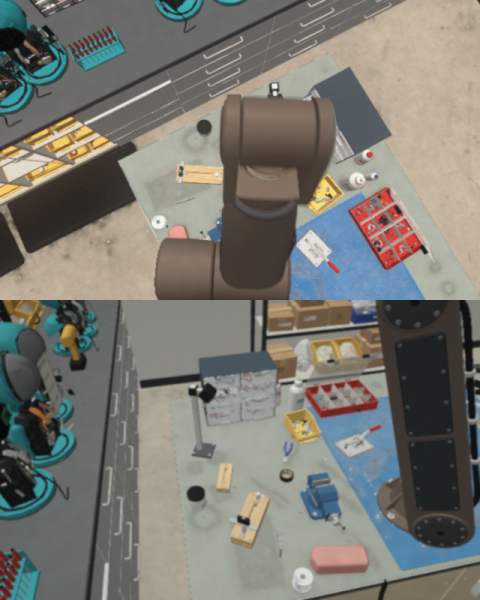

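Open space out there at this height (the drawer bench lies farther off and low). Fit the arm's geometry to see where tilting happens.

```bash
cat > k.py <<'E'
import numpy as np
from scipy.optimize import least_squares
D=[([.491,1.559,1.092],181,598.2,214.7),([.43,1.66,1.05],505.3,295.2,214.7),([.59,1.77,.78],507.8,299.7,88.9),([.4,1.59,1.16],507.7,299.7,263.2),
([.31,2.03,.8],362.6,265,166.6),([.47,1.75,.92],505.6,261.3,166.8),([.26,1.45,1.42],507.8,228.5,390.3),([.4,.05,2.89],393.8,59.1,822.7)]
def fk(p,q):
    a,h,L1,L2,e,Lt=p; b=q[0]+q[1]; g=b+q[2]
    return np.array([a+L1*np.sin(q[0])+L2*np.sin(b)+e*np.cos(b)+Lt*np.sin(g), h+L1*np.cos(q[0])+L2*np.cos(b)-e*np.sin(b)+Lt*np.cos(g)])
f=lambda p:np.concatenate([fk(p,q)-[np.sqrt(max(x*x+y*y-66**2,0)),z] for q,x,y,z in D])
r=least_squares(f,[0,300,450,450,0,250]);P=r.x
if __name__=='__main__':
    print(P.round(1),np.abs(r.fun).max())
    for tilt in (0,.2,.4,.7,.9):
        for z in(300,450,600,150):
            # max reach at this tilt/height
            best=0
            for q2 in np.linspace(-.8,2.1,300):
                for q3 in np.linspace(.05,2.7,300):
                    q5=np.pi-tilt-q2-q3
                    if .06<q5<2.93:
                        x,zz=fk(P,[q2,q3,q5])
                        if abs(zz-z)<6 and x>best: best=x
            print('tilt',tilt,'z',z,'rmax',round(best))
E
python3 k.py
```

```text
[ -2.5 181.7 589.3 411.7  42.1 259.6] 4.253754140720048
tilt 0 z 300 rmax 925
tilt 0 z 450 rmax 851
tilt 0 z 600 rmax 738
tilt 0 z 150 rmax 972
tilt 0.2 z 300 rmax 979
tilt 0.2 z 450 rmax 906
tilt 0.2 z 600 rmax 792
tilt 0.2 z 150 rmax 1025
tilt 0.4 z 300 rmax 1034
tilt 0.4 z 450 rmax 963
tilt 0.4 z 600 rmax 857
tilt 0.4 z 150 rmax 1078
tilt 0.7 z 300 rmax 1115
tilt 0.7 z 450 rmax 1051
tilt 0.7 z 600 rmax 956
tilt 0.7 z 150 rmax 1152
tilt 0.9 z 300 rmax 1163
tilt 0.9 z 450 rmax 1106
tilt 0.9 z 600 rmax 1020
tilt 0.9 z 150 rmax 1193
```

```bash
python3 -m inch '[[[0.19,0.57,0.27],0,1],[[0.19,0.57,0.27],0,1],[[0.19,0.57,0.27],0,1],[[0.19,0.57,0.27],0,1],[[0.19,0.57,0.27],0,1],[[0.19,0.57,0.27],0,1],[[0.19,0.57,0.27],0,1],[[0.19,0.57,0.27],0,1],[[0.19,0.57,0.27],0,1],[[0.19,0.57,0.27],0,1]]'
python3 - <<'E'
from h import *
st()
E
```

```text
t: 22.7
eef_pos: [685.8, 162.8, 591.1]
tcp_rot: [-2.974, -0.006, 1.543]
ft_force: [0.1, 1.1, 0.8]
opening: 0.082
grip_force: 30.0
t 22.7 p [685.8 162.8 591.1] rot [-2.974 -0.006  1.543] q [0.13 0.78 0.05 0.05 2.48 0.19] F [0.1 1.1 0.8] op 0.082 gf 30.0
```

The tilt persists in the commanded pose, as hoped. Push outward now.

```bash
python3 -m inch '[[[0,0.7,0],0,1],[[0,0.7,0],0,1],[[0,0.7,0],0,1],[[0,0.7,0],0,1],[[0,0.7,0],0,1],[[0,0.7,0],0,1],[[0,0,0],0,1],[[0,0,0],0,1],[[0,0,0],0,1],[[0,0,0],0,1]]'
python3 - <<'E'
from h import *
st()
E
```

```text
t: 23.95
eef_pos: [808.8, 134.4, 463.3]
tcp_rot: [-3.051, -0.025, 1.541]
ft_force: [-0.0, -0.7, -0.4]
opening: 0.083
grip_force: 30.0
t 23.95 p [808.8 134.4 463.3] rot [-3.051 -0.025  1.541] q [0.07 0.94 0.05 0.04 2.24 0.13] F [-0.  -0.7 -0.4] op 0.083 gf 30.0
```

```bash
python3 -m inch '[[[0.1,0.8,-0.6],0,1],[[0.1,0.8,-0.6],0,1],[[0.1,0.8,-0.6],0,1],[[0.1,0.8,-0.6],0,1],[[0.1,0.8,-0.6],0,1],[[0.1,0.8,-0.6],0,1],[[0.1,0.8,-0.6],0,1],[[0.1,0.8,-0.6],0,1],[[0.1,0.8,-0.6],0,1],[[0.1,0.8,-0.6],0,1]]'
python3 - <<'E'
from h import *
st()
E
```

```text
t: 25.2
eef_pos: [846.3, 105.6, 545.8]
tcp_rot: [2.915, -0.085, 1.545]
ft_force: [-0.5, -0.8, -1.2]
opening: 0.084
grip_force: 30.0
t 25.2 p [846.3 105.6 545.8] rot [ 2.915 -0.085  1.545] q [0.02 0.85 0.05 0.08 2.02 0.1 ] F [-0.5 -0.8 -1.2] op 0.084 gf 30.0
```

Outward tilt now 13° and rising. Continue.

```bash
python3 -m inch '[[[0.4,0.9,-0.4],0,1],[[0.4,0.9,-0.4],0,1],[[0.4,0.9,-0.4],0,1],[[0.4,0.9,-0.35],0,1],[[0.4,0.9,-0.35],0,1],[[0.4,0.9,-0.3],0,1],[[0.4,0.9,-0.3],0,1],[[0.4,0.9,-0.3],0,1],[[0.4,0.9,-0.25],0,1],[[0.4,0.9,-0.25],0,1]]'
cat >> h.py <<'E'
def head(yaw=7.):
    f=-np.array([np.cos(np.radians(yaw)),np.sin(np.radians(yaw)),0]);w=np.array([779,-45,260])+50*f
    c,s=np.cos(np.radians(40)),np.sin(np.radians(40))
    z=c*f-s*np.array([0,0,1]);x=s*f+c*np.array([0,0,1]);return w,np.array([x,np.cross(z,x),z]).T
def goal(gx=0.,gz=50.):   # gx: slide x of grasp, gz: slide z at TCP
    s=env.state();R=Ro.from_euler('xyz',s['tcp_rot']).as_matrix()
    sx,sy,sz=-R[:,0],R[:,1],-R[:,2]   # slide axes in world
    w,H=head()
    lab=np.array(s['eef_pos'])+sx*(30-gx)+sy*4+sz*(23-gz)
    print('tool z',R[:,2].round(3),'label',lab.round(1),'in head',(H.T@(lab-w)).round(1),'ang y',np.degrees(np.arccos(abs(sy@H[:,2]))).round(1),'ang z',np.degrees(np.arccos(abs(sz@H[:,0]))).round(1),'yaw of slide x',np.degrees(np.arctan2(sx[1],sx[0])).round(1))
    return R,lab,w,H
E
python3 - <<'E'
from h import *
st();goal()
E
```

```text
t: 26.45
eef_pos: [882.9, 218.4, 623.8]
tcp_rot: [2.567, -0.162, 1.579]
ft_force: [-0.0, 0.0, -1.3]
opening: 0.082
grip_force: 30.0
t 26.45 p [882.9 218.4 623.8] rot [ 2.567 -0.162  1.579] q [0.15 0.79 0.05 0.06 1.71 0.22] F [-0.   0.  -1.3] op 0.082 gf 30.0
tool z [ 0.543  0.139 -0.828] label [901.1 192.3 598.8] in head [ 130.9  220.6 -371.1] ang y 12.6 ang z 7.4 yaw of slide x -89.5
```

Tilt now ~34°, within 8° of the reader's line. Plan the way back and down to the presenting place.

```bash
sed -i 's/gx=0.,gz=50./gx=1.,gz=29./' h.py; python3 - <<'E'
from h import *
R,lab,w,H=goal()
p=np.array(env.state()['eef_pos'])
for td in(-4,-6,-8):
    R2=R@Ro.from_euler('z',td,degrees=True).as_matrix()
    sx,sy,sz=-R2[:,0],R2[:,1],-R2[:,2]
    T=w+170*H[:,2]-(sx*29+sy*4+sz*(-6))
    print(td,'TCP goal',T.round(1),np.degrees(np.arccos(sy@-H[:,2])),np.degrees(np.arccos(sz@H[:,0])),'bottom z',(T-29*sz)[2])
plan([560,60,400],-6,10)
E
```

```text
tool z [ 0.543  0.139 -0.828] label [889.7 190.3 616.4] in head [ 151.8  220.1 -373.5] ang y 12.6 ang z 7.4 yaw of slide x -89.5
-4 TCP goal [591.6 -39.  157.1] 9.289217145938034 7.400777778699796 bottom z 133.0595795079753
-6 TCP goal [590.8 -39.2 156.5] 7.8989519636488765 7.4007777786998945 bottom z 132.48827606046845
-8 TCP goal [589.9 -39.4 155.9] 6.81665116577636 7.4007777786998945 bottom z 131.91598340272662
10 rows: shift [-0.287 -0.645 -0.02 ] turn -0.12
```

```bash
python3 -m inch '[[[-0.29,-0.64,-0.02],-0.15,1],[[-0.29,-0.64,-0.02],-0.15,1],[[-0.29,-0.64,-0.02],-0.15,1],[[-0.29,-0.64,-0.02],-0.15,1],[[-0.29,-0.64,-0.02],-0.15,1],[[-0.29,-0.64,-0.02],-0.15,1],[[-0.29,-0.64,-0.02],-0.15,1],[[-0.29,-0.64,-0.02],-0.15,1],[[-0.29,-0.64,-0.02],-0.15,1],[[-0.29,-0.64,-0.02],-0.15,1]]'
python3 - <<'E'
from h import *
st();goal()
plan([585,-35,230],0,10)
s=shot('side','s5');t=shot('top','t5')
p=np.array(env.state()['eef_pos'])
a,b=proj(s,p).astype(int)
cv2.imwrite('pics/d.png',cv2.resize(s['pixels'][max(a-90,0):a+90,max(b-100,0):b+100,::-1],None,fx=3,fy=3,interpolation=cv2.INTER_CUBIC))
E
```

```text
t: 27.7
eef_pos: [590.4, 65.6, 421.9]
tcp_rot: [2.554, -0.094, 1.683]
ft_force: [0.3, 0.4, -0.4]
opening: 0.08
grip_force: 30.0
t 27.7 p [590.4  65.6 421.9] rot [ 2.554 -0.094  1.683] q [-0.09  0.08  1.72  0.26  0.79 -0.3 ] F [ 0.3  0.4 -0.4] op 0.08 gf 30.0
tool z [ 0.542  0.139 -0.829] label [600.2  37.9 416.4] in head [195.2 104.1 -10.6] ang y 7.3 ang z 7.4 yaw of slide x -83.6
10 rows: shift [-0.195 -0.191  0.237] turn 0.0
```

View pics/d.png

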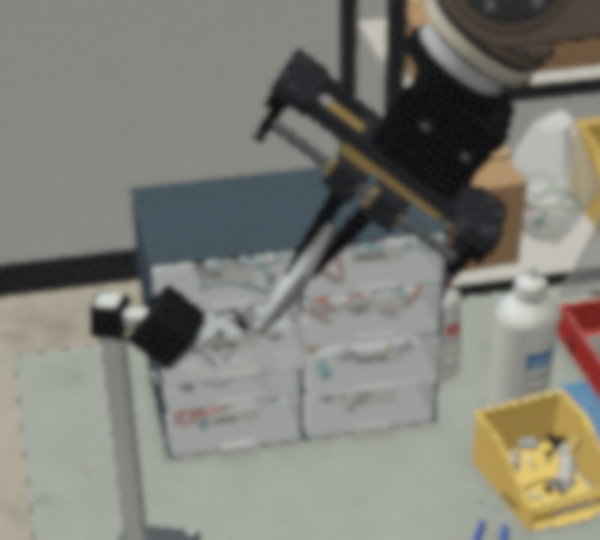

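Side view: slide held by the fingers, leaning towards the reader (head at crop (170,325)); the gripper body keeps well off it. Approach.

```bash
python3 -m inch '[[[-0.19,-0.19,0.24],0,1],[[-0.19,-0.19,0.24],0,1],[[-0.19,-0.19,0.24],0,1],[[-0.19,-0.19,0.24],0,1],[[-0.19,-0.19,0.24],0,1],[[-0.19,-0.19,0.24],0,1],[[-0.19,-0.19,0.24],0,1],[[-0.19,-0.19,0.24],0,1],[[-0.19,-0.19,0.24],0,1],[[-0.19,-0.19,0.24],0,1]]'
python3 - <<'E'
from h import *
st();R,lab,w,H=goal()
T=np.array(env.state()['eef_pos'])+w+170*H[:,2]-lab;print(T)
plan(T,0,10)
E
```

```text
t: 29.05
eef_pos: [588.0, -31.7, 229.2]
tcp_rot: [2.554, -0.093, 1.682]
ft_force: [-0.7, 0.9, -0.7]
opening: 0.079
grip_force: 30.0
t 29.05 p [588.  -31.7 229.2] rot [ 2.554 -0.093  1.682] q [-0.3   0.28  2.02  0.78  0.44 -1.03] F [-0.7  0.9 -0.7] op 0.079 gf 30.0
tool z [ 0.542  0.139 -0.829] label [597.8 -59.4 223.7] in head [ 56.8   7.7 124.2] ang y 7.3 ang z 7.4 yaw of slide x -83.6
[590.32138692 -39.26594033 156.1918598 ]
10 rows: shift [-0.024 -0.064  0.101] turn 0.0
```

```bash
python3 -m inch '[[[-0.03,-0.06,0.1],0,1],[[-0.03,-0.06,0.1],0,1],[[-0.03,-0.06,0.1],0,1],[[-0.03,-0.06,0.1],0,1],[[-0.03,-0.06,0.1],0,1],[[-0.03,-0.06,0.1],0,1],[[-0.03,-0.06,0.1],0,1],[[-0.02,-0.06,0.1],0,1],[[-0.02,-0.06,0.1],0,1],[[-0.02,-0.06,0.1],0,1]]'
python3 - <<'E'
from h import *
st();R,lab,w,H=goal()
s=shot('side');t=shot('top');wr=shot('wrist')
for n,p in(('s',s),('t',t),('w',wr)):
    print(n,'exp label',proj(p,lab).round(1),[(round(r['score'],2),np.round(r['centre'],1)) for r in eyes.spot_point('label',p)][:3],'exp win',proj(p,w).round(1),[(round(r['score'],2),np.round(r['centre'],1)) for r in eyes.spot_point('reader_head',p)][:2])
b=np.array([779,-45,0]);print('stand',proj(s,b),proj(t,b),[[r['centre'] for r in eyes.spot_point('code_reader',p)] for p in(s,t)])
a,c=proj(s,lab).astype(int);i1=cv2.resize(s['pixels'][a-65:a+65,c-80:c+80],(400,325))
a,c=proj(t,lab).astype(int);i2=cv2.resize(t['pixels'][a-65:a+65,c-80:c+80],(400,325))
cv2.imwrite('pics/f.png',np.hstack([i1,i2])[:,:,::-1])
E
```

```text
t: 30.3
eef_pos: [591.9, -40.2, 158.3]
tcp_rot: [2.554, -0.094, 1.683]
ft_force: [0.2, -0.4, -1.4]
opening: 0.08
grip_force: 30.0
t 30.3 p [591.9 -40.2 158.3] rot [ 2.554 -0.094  1.683] q [-0.32  0.4   2.08  1.16  0.34 -1.47] F [ 0.2 -0.4 -1.4] op 0.08 gf 30.0
tool z [ 0.542  0.139 -0.829] label [601.7 -67.9 152.8] in head [  0.7  -1.1 167.6] ang y 7.3 ang z 7.5 yaw of slide x -83.6
s exp label [165.7 333.2] [(0.68, array([312.6, 373. ])), (0.67, array([164.2, 333.4]))] exp win [128.1 284.6] [(0.75, array([128.5, 282.6]))]
t exp label [196.8 367.7] [(0.62, array([198.4, 368.2])), (0.51, array([261.5, 252.1]))] exp win [143.1 367.2] [(0.95, array([144.9, 365. ]))]
w exp label [281.4 324.5] [] exp win [277.1 620.6] [(0.55, array([274.2, 621.2]))]
stand [199.54013123 273.67073639] [151.28557816 354.90586782] [[[202.4, 269.6]], [[155.0, 356.1], [144.3, 367.9]]]
```

View pics/f.png

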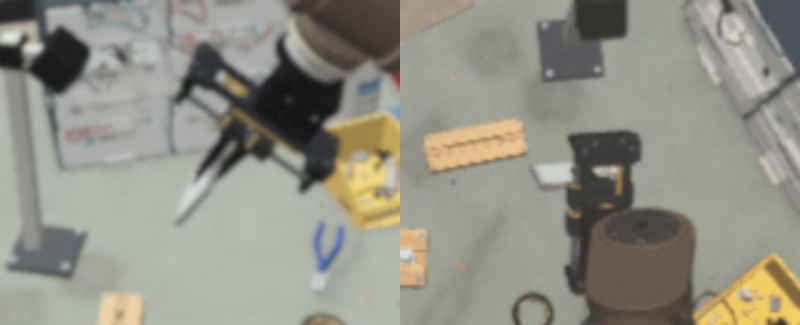

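The networks' label and window points agree with the computed ones to within 2 px. The label looks at the head and the slide is still, so I hand in.

```bash
python3 -m inch '[[[0,0,0],0,1],[[0,0,0],0,1],[[0,0,0],0,1],[[0,0,0],0,1],[[0,0,0],0,1],[[0,0,0],0,1],[[0,0,0],0,1],[[0,0,0],0,1],[[0,0,0],0,1],[[0,0,0],0,1]]'
python3 - <<'E'
from h import *
goal();print(np.abs(env.state()['qvel']).max(),env.job_done())
E
```

```text
t: 32.1
eef_pos: [591.2, -40.5, 157.9]
tcp_rot: [2.556, -0.094, 1.682]
ft_force: [-0.0, -0.1, -0.9]
opening: 0.084
grip_force: 30.0
tool z [ 0.541  0.14  -0.829] label [601.  -68.1 152.4] in head [  0.8  -1.3 168.4] ang y 7.4 ang z 7.5 yaw of slide x -83.6
the job is handed in; nothing more can be done
0.000960217489714608 None
```

The job is handed in at about 32 s with no verdict returned: the keeper is turned about 1.5 rad, and the slide is held still with its label, by my measurements, about 168 mm in front of the reader's window, within 2 mm of the line of sight and about 7.5° off square.

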